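# Hang the ear defenders on the rail

### The job

Two pairs of ear defenders stand on the inlay bench. Pick up the bigger pair, the one with the thick cups, and hang it by its headband over the wooden rail, squarely across the bar and between the two posts, one cup on each side, and let go. Leave the slim pair standing where it is.

Things in the scene. Friction and masses are not known exactly. Their poses are not given: they have to be found in the camera images.
- muffs: Bigger ear defenders: black, rigid, 0.2-0.4 kg, standing on two thick cups, headband arching over; 172 (x) x 62 x 155 mm high. Cups 41 (x) x 62 (y) x 80 mm high, 90 mm clear between them. Origin: midway between the cups at their undersides, on the bench; x from cup to cup, y across the band, z up. Same after a half turn about z.
- muffs_pad (a point): Middle of the underside of the headband's rubber pad, where it should rest on the bar: 137 mm straight above the origin of the bigger pair, same axes. The pad is level, 50 mm long (x), 30 mm wide (y: the width to grip from above), 18 mm thick, so its top is 155 mm up; beyond it the band slopes down to the cups.
- slim_muffs: Slim ear defenders, same material and kind, to be left alone: 116 (x) x 46 x 122 mm high, thin cups 22 (x) x 46 (y) x 52 mm high. Origin and axes as for the bigger pair.
- rail: Wooden rail, fixed: round dark dowel, 20 mm diameter, 336 mm long (y), top 160 mm above the bench, on two posts 22 mm thick at y = -150 and +150 mm, no higher than the dowel; feet 150 mm long (x), 20 mm high, joined under the bar by a stretcher 22 mm wide, top 20 mm up. Origin: on the bench below the dowel's middle; y along the dowel, z up.

How it is judged:
By the outcome, as a careful person would: the job done as asked, in the order asked, and still so for the second after the job is handed in, with the robot touching nothing.
It also fails if it takes over 43 s, if anything falls off the work surface, if the arm or the gripper's body presses on something with over 40 N, if the wrist force passes 120 N, or if a joint passes its speed limit or range.

### The arm

A 7-joint arm with a two-finger parallel gripper is mounted at the origin on the work surface. World frame = base frame: x ahead of the robot, y to its left, z up, the work surface at z = 0. Lengths are in m, angles in rad, forces in N, time in s.
With the tool pointing down it reaches from about 0.35 to 0.9 m from the base axis. Payload 8.1 kg.
Tool frame: the origin (TCP) lies at the very end of the fingers, on their centre line; the grasp point (between the pads) lies grip_point_offset behind it (grip_point_offset is the distance from the TCP to the grasp point, in m); z points along the fingers, y is the direction in which the jaws open and shut (so a half turn about z gives the same grasp; the last joint's range is limited). The gripper opens to 92 mm and grips with 3 to 60 N. Pads are 19 mm wide; open, the fingers measure 130 mm over their backs; the gripper's body (75 mm by 190 mm) begins 47 mm behind the grasp point.
Start: joints at [1.127, 0.434, 0.025, 1.573, -0.012, 1.134, -0.075], TCP at [0.209, -0.589, 0.227] pointing down, gripper open.
Joint ranges: [-2.62, 2.62], [-0.44, 2.09], [-1.27, 1.32], [0.08, 2.57], [-1.32, 4.46], [0.12, 2], [-2.74, 2.74]. Speed limits (rad/s): [2.22, 2.22, 3.01, 3.01, 3.14, 3.14, 3.14].

### API

Orientations are given as a rotation vector (axis times angle).
In Python, from cell import * gives the robot as it stands.
- The arm moves only by the tool drive_tool, never from a script. Its argument "increments" is a list of rows, each an object of numbers: "grip": the gripper's target within -1 to 1 (shut at 1, half-way at 0, fully open at -1); "tx", "ty", "tz": the shift along the world's x, y, z normalised to -1 to 1, where 1 is 400 mm; "turn": the turn about the world's z normalised to -1 to 1, where 1 is 60 degrees. In form: [{"grip": .., "tx": .., "ty": .., "tz": .., "turn": ..}, ...]. A call has 1 to 20 rows; each row is the pose to reach, as a shift and turn from the pose measured when the call began; what a row does not reach only later rows make up. A row lasts 1/10 s, in which the tool goes at most 50 mm and 8.59 degrees, less where a joint would pass 70% of its speed; a pose out of reach is approached as far as the arm can. A call with a number of a shift or a turn outside -1 to 1 is refused whole. A call with a gripper value outside its range is refused whole. The fingers move at their own pace and stop on an object; "newtons" is the grip in N (left out, the last holds). Time passes only in rows, so rows that repeat a pose let the fingers close. It gives the time, the measured TCP pose, the force and the opening at its end, in the units of the state.
- observe(): the state, without advancing time (a new reading comes with each control period).
- get_image(name): name is "side" or "top"; returns the picture (480x640x3 uint8, red, green, blue); there is no depth.
- camera_info(name): a dict with "fx", "fy", "cx", "cy" (pixels), "eye" and "rotation" of the camera in the world. Camera axes: x right, y down, z forward; pixel columns grow to the right and rows downward; lengths in m; the calibration is good to about 2 mm. A picture is of the moment at which its call begins. camera_info takes no time and is no camera call.
- sign_off(): hands the job in, once; it reports no verdict.
The state is a dict: "clock": time; "joints": joint angles; "dq": joint speeds; "joint_efforts": joint torques, N m; "position": TCP position; "ee_rot": TCP orientation; "force": force on the tool from outside, world axes, zero at the start; "ft_torque": the same for the moment, N m; "width": opening from 0.0 (shut) to 1.0 (fully open).
Only numpy, scipy, OpenCV 4.12 (cv2) and the standard library are available. Lean on these libraries where they do the work, as an engineer would, in place of code of your own. Each camera call takes 0.05 s, during which the arm holds its last target. There are 200 camera calls.

## Working session

There is one attempt and no reset: what is moved stays moved. The work goes in short steps, Python scripts to look and compute and a tool call to move; the robot and the scene stay as the last step left them, time stands still between calls to the robot, and variables do not carry over. Pictures are saved under pics/ and viewed, about 8 in all and at most 12, crops included, and the job is handed in when it is done.

Besides the shell and the picture viewer there is one more tool, called in YAML: its name, and indented under it one key for each argument. drive_tool: Moves the arm, as the interface text tells. Its arguments: {"type":"object","properties":{"increments":{"type":"array","items":{"type":"object","properties":{"grip":{"type":"number"},"tx":{"type":"number"},"ty":{"type":"number"},"tz":{"type":"number"},"turn":{"type":"number"}}}},"newtons":{"type":"number"}},"required":["increments"]}

```bash
mkdir -p pics; ls; python3 - <<'E'
from cell import *
import cv2
s=observe();print(s['clock'],s['position'],s['ee_rot'],s['width'],grip_point_offset if 'grip_point_offset' in globals() else None)
for n in("side","top"):
    c=camera_info(n);print(n,c)
    cv2.imwrite(f"pics/{n}0.png",get_image(n)[:,:,::-1])
E
```

```text
pics
0.0 [ 0.20866251 -0.58858594  0.22594099] [-3.09461081e+00 -5.32297259e-01  6.65375110e-04] 1.0022040597468806 0.0188
side {'fx': 470.52640847292656, 'fy': 470.52640847292656, 'cx': 324.9285832426336, 'cy': 235.1751859376639, 'eye': array([ 0.44281273, -0.76548797,  0.51764432]), 'rotation': array([-2.06075238,  0.12356139, -0.0599533 ])}
top {'fx': 503.95678969916935, 'fy': 503.95678969916935, 'cx': 314.78476800687497, 'cy': 233.57487823968881, 'eye': array([ 0.38404305, -0.04805754,  0.94339599]), 'rotation': array([-2.14529264,  2.13085865, -0.15583133])}
```

View pics/top0.png

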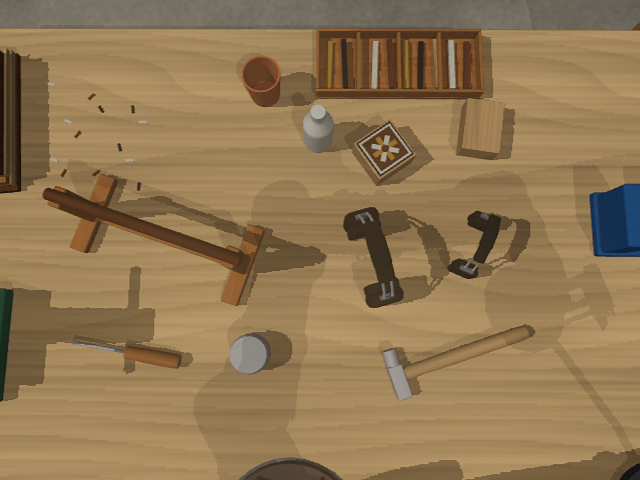

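View pics/side0.png

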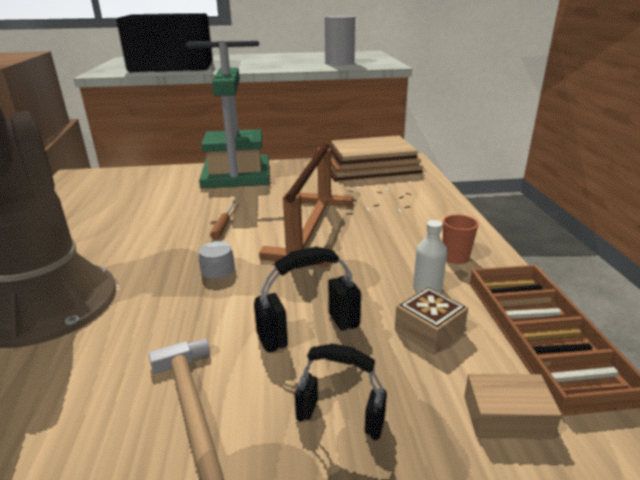

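The top view has the bigger pair with cups near (362,222) and (384,292), the slim pair at about (480,245), and the dowel running from (48,194) to (243,262). The side view shows the big pad at about (307,258). I'll enlarge these areas.

```bash
python3 - <<'E'
import cv2,numpy as np
t=cv2.imread('pics/top0.png');s=cv2.imread('pics/side0.png')
a=cv2.resize(t[195:320,330:420],None,fx=4.5,fy=4.5)   # 405x562
b=cv2.resize(s[240:360,245:370],None,fx=3,fy=3)
c=cv2.resize(t[170:310,30:280],None,fx=1.56,fy=1.4)
m=np.zeros((570,800,3),np.uint8)
m[:a.shape[0],:a.shape[1]]=a; m[:360,410:410+375]=b; m[365:365+c.shape[0],408:408+c.shape[1]]=c[:, :392]
cv2.imwrite('pics/m.png',m)
E
```

```text
(no output)
```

View pics/m.png

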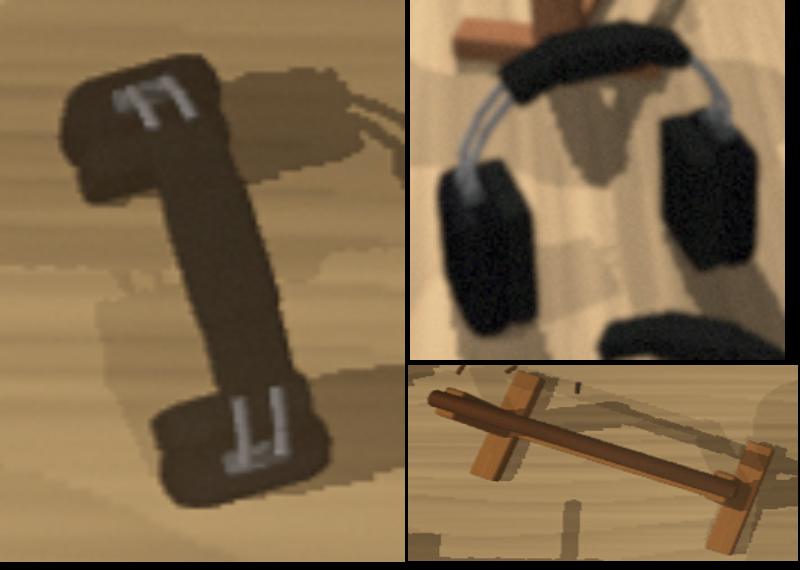

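The montage puts the big pad strip's left edge at crop (160,190)-(220,390) and its right edge at (235,165)-(295,375). The dowel ends are near (46,194) and (247,259) in the top view. Next I'll cast rays through these points.

```bash
cat > h.py <<'E'
from cell import *
import numpy as np,cv2
from scipy.spatial.transform import Rotation as R
def ray(n,p):
    c=camera_info(n);d=R.from_rotvec(c['rotation']).apply([(p[0]-c['cx'])/c['fx'],(p[1]-c['cy'])/c['fy'],1])
    return c['eye'],d/np.linalg.norm(d)
def on(n,p,z):
    e,d=ray(n,p);return e+d*(z-e[2])/d[2]
def tri(p,q):
    e,d=ray('top',p);f,g=ray('side',q)
    t=np.linalg.lstsq(np.c_[d,-g],f-e,rcond=None)[0];a,b=e+d*t[0],f+g*t[1]
    return (a+b)/2,np.linalg.norm(a-b)
def proj(n,X):
    c=camera_info(n);v=R.from_rotvec(c['rotation']).inv().apply(np.array(X)-c['eye'])
    return np.array([c['fx']*v[0]/v[2]+c['cx'],c['fy']*v[1]/v[2]+c['cy']])
def yaw(v): return np.degrees(np.arctan2(v[1],v[0]))
E
python3 - <<'E'
from h import *
f=lambda x,y:(330+x/4.5,195+y/4.5)
P=lambda x,y,z:on('top',f(x,y),z)
L=P(160,190,.15),P(220,390,.15);Rr=P(235,165,.15),P(295,375,.15)
print('yaws',yaw(L[1]-L[0]),yaw(Rr[1]-Rr[0]))
print('ctr',P(222,262,.155),'tri',tri(f(222,262),(308.3,256.7)))
# outer extremes of cups at underside/top
a,b=P(140,85,.08),P(245,480,.08)
print('cups z.08',a,b,np.linalg.norm(a-b),(a+b)/2,yaw(b-a))
# dowel: dark-brown mask by redness
t=cv2.imread('pics/top0.png').astype(int)
p,q=on('top',(46,194.3),.15),on('top',(248,259.5),.15)
print('dowel',p,q,np.linalg.norm(p-q),(p+q)/2,yaw(q-p))
print(t[226,140],t[240,140],t[205,110],t[210,100])
# dowel edges along columns
xs=[]
g=t.sum(2)
for u in range(120,232,8):
    col=g[190:265,u];k=np.where(col<240)[0]+190
    print(u,k.min(),k.max(),len(k),end=' | ')
s=observe();M=R.from_rotvec(s['ee_rot']).as_matrix();print(M.round(3))
E
```

```text
yaws -163.87834630533234 -164.93019217421292
ctr [ 0.47520931 -0.14314333  0.155     ] tri (array([ 0.48035207, -0.14431843,  0.14564852]), np.float64(0.008069044161739465))
cups z.08 [ 0.5526381  -0.12130133  0.08      ] [ 0.40126773 -0.15984033  0.08      ] 0.1561993662024525 [ 0.47695292 -0.14057083  0.08      ] -165.71593210732038
dowel [0.56825022 0.39421405 0.15      ] [0.46445318 0.06395565 0.15      ] 0.34618555087584346 [0.5163517  0.22908485 0.15      ] -107.44743174256632
[30 56 89] [ 88 131 160] [ 64  94 118] [28 51 83]
120 212 225 14 | 128 215 227 13 | 136 217 230 14 | 144 221 233 13 | 152 197 236 16 | 160 196 239 20 | 168 198 241 20 | 176 203 244 18 | 184 206 247 14 | 192 209 250 18 | 200 211 252 18 | 208 214 255 17 | 216 218 258 21 | 224 222 261 23 | [[ 0.943  0.334 -0.001]
 [ 0.334 -0.943  0.001]
 [-0.    -0.001 -1.   ]]
```

drive_tool:
  increments:
    - {"grip":-1,"tx":0.1,"ty":0.12,"tz":0.05,"turn":-0.075}
    - {"grip":-1,"tx":0.3,"ty":0.4,"tz":0.05,"turn":-0.075}
    - {"grip":-1,"tx":0.65,"ty":0.95,"tz":0.05,"turn":-0.075}
    - {"grip":-1,"tx":0.65,"ty":0.95,"tz":0.05,"turn":-0.075}
    - {"grip":-1,"tx":0.65,"ty":0.95,"tz":0.05,"turn":-0.075}
    - {"grip":-1,"tx":0.65,"ty":0.95,"tz":0.05,"turn":-0.075}
    - {"grip":-1,"tx":0.65,"ty":0.95,"tz":0.05,"turn":-0.075}
    - {"grip":-1,"tx":0.65,"ty":0.95,"tz":0.05,"turn":-0.075}
    - {"grip":-1,"tx":0.65,"ty":0.95,"tz":0.05,"turn":-0.075}
    - {"grip":-1,"tx":0.65,"ty":0.95,"tz":0.05,"turn":-0.075}
    - {"grip":-1,"tx":0.65,"ty":0.95,"tz":0.05,"turn":-0.075}
    - {"grip":-1,"tx":0.65,"ty":0.95,"tz":0.05,"turn":-0.075}
    - {"grip":-1,"tx":0.65,"ty":0.95,"tz":0.05,"turn":-0.075}
    - {"grip":-1,"tx":0.65,"ty":0.95,"tz":0.05,"turn":-0.075}
  newtons: 35

```text
clock: 1.5
position: [0.4678, -0.2102, 0.2459]
ee_rot: [-3.114, -0.406, 0.001]
force: [-0.3, 0.1, 0.7]
width: 1.001
```

drive_tool:
  increments:
    - {"grip":-1,"tx":0.02,"ty":0.1,"tz":0,"turn":0}
    - {"grip":-1,"tx":0.02,"ty":0.17,"tz":-0.08,"turn":0}
    - {"grip":-1,"tx":0.02,"ty":0.17,"tz":-0.15,"turn":0}
    - {"grip":-1,"tx":0.02,"ty":0.17,"tz":-0.15,"turn":0}
    - {"grip":-1,"tx":0.02,"ty":0.17,"tz":-0.15,"turn":0}

```text
clock: 2.0
position: [0.4755, -0.1434, 0.1863]
ee_rot: [-3.115, -0.403, 0.003]
force: [0.7, -0.0, 0.2]
width: 1.0
```

```bash
python3 - <<'E'
from h import *
s=observe();print(s['position'],s['joints'],yaw(R.from_rotvec(s['ee_rot']).as_matrix()[:,1]))
a=get_image('side')[:,:,::-1];b=get_image('top')[:,:,::-1]
cv2.imwrite('pics/s1.png',a);cv2.imwrite('pics/t1.png',b)
print('tcp px',proj('side',s['position']),proj('top',s['position']))
m=np.hstack([cv2.resize(a[180:360,225:385],None,fx=2.5,fy=2.5),cv2.resize(b[160:340,300:460],None,fx=2.5,fy=2.5)])
cv2.imwrite('pics/m1.png',m)
E
```

```text
[ 0.47551069 -0.14341475  0.18633277] [ 0.35822681  0.28397844 -0.21379879  1.91749925  0.07262525  0.94931094
 -1.20288399] -75.24024618193884
tcp px [301.64404951 233.71683117] [381.98532052 250.65673806]
```

View pics/m1.png

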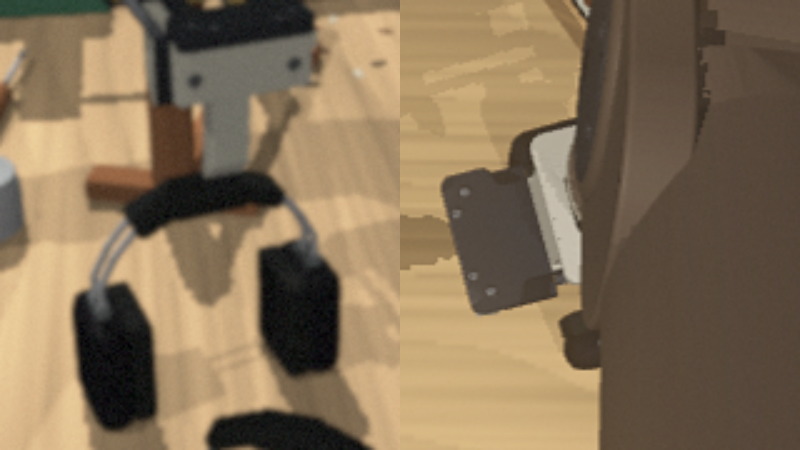

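The side crop shows the near finger at crop x≈227 and the black sleeve spanning 130-282. I'll check by projecting the estimated points.

```bash
python3 - <<'E'
from h import *
im=cv2.imread('pics/s1.png');it=cv2.imread('pics/t0.png') if 0 else cv2.imread('pics/top0.png')
th=np.radians(15);X=np.array([np.cos(th),np.sin(th),0]);Y=np.array([-X[1],X[0],0]);O=np.array([.476,-.142,0])
out=[]
S=5
for n,i,(u0,v0,w,h) in(('side',im,(240,230,130,120)),('top',it,(325,195,90,120))):
    c=cv2.resize(i[v0:v0+h,u0:u0+w],None,fx=3.6,fy=S)if 0 else cv2.resize(i[v0:v0+h,u0:u0+w],None,fx=3.5,fy=3.5)
    d=lambda x,y,z,col:cv2.circle(c,tuple(np.int32((proj(n,O+X*x+Y*y+[0,0,z])-[u0,v0])*3.5)),3,col,-1)
    for x in(-.025,.025):
        for y in(-.015,.015): d(x,y,.155,(0,255,0))
    d(0,0,.155,(0,0,255))
    for x in(-.086,-.045,.045,.086):
        for y in(-.031,.031):
            d(x,y,.08,(255,255,0));d(x,y,0,(255,0,255))
    out.append(c)
cv2.imwrite('pics/m2.png',np.hstack(out))
E
```

```text
(no output)
```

View pics/m2.png

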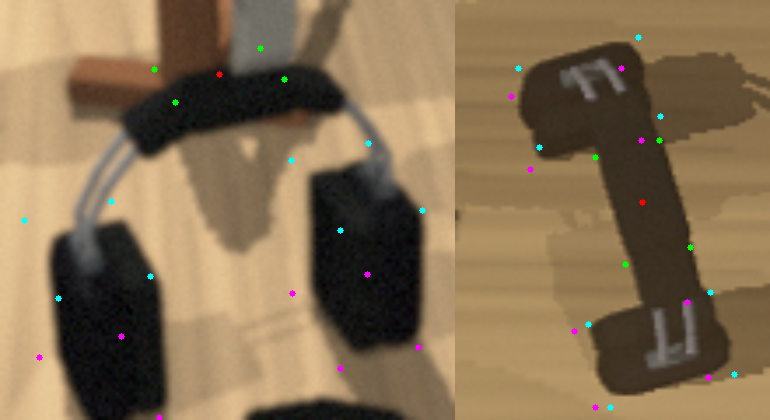

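The overlay shows that the estimate needs about 4-5 mm along +x. Yaw and the across-band position fit well. I'll go down to z≈0.141, which keeps the fingertips just above the pad's underside so they clear the dowel later.

drive_tool:
  increments:
    - {"grip":-1,"tx":0.011,"ty":0.006,"tz":-0.05,"turn":0}
    - {"grip":-1,"tx":0.011,"ty":0.006,"tz":-0.113,"turn":0}
    - {"grip":-1,"tx":0.011,"ty":0.006,"tz":-0.113,"turn":0}
    - {"grip":-1,"tx":0.011,"ty":0.006,"tz":-0.113,"turn":0}
    - {"grip":1,"tx":0.011,"ty":0.006,"tz":-0.113,"turn":0}
    - {"grip":1,"tx":0.011,"ty":0.006,"tz":-0.113,"turn":0}
    - {"grip":1,"tx":0.011,"ty":0.006,"tz":-0.113,"turn":0}
    - {"grip":1,"tx":0.011,"ty":0.006,"tz":-0.113,"turn":0}
    - {"grip":1,"tx":0.011,"ty":0.006,"tz":-0.113,"turn":0}
    - {"grip":1,"tx":0.011,"ty":0.006,"tz":-0.113,"turn":0}
    - {"grip":1,"tx":0.011,"ty":0.006,"tz":-0.113,"turn":0}
    - {"grip":1,"tx":0.011,"ty":0.006,"tz":-0.113,"turn":0}
  newtons: 35

```text
clock: 3.3
position: [0.4809, -0.1412, 0.1421]
ee_rot: [-3.116, -0.403, -0.001]
force: [-0.2, -0.8, 0.9]
width: 0.352
```

drive_tool:
  increments:
    - {"grip":1,"tz":0}
    - {"grip":1,"tz":0}
    - {"grip":1,"tz":0.03}
    - {"grip":1,"tz":0.1}
    - {"grip":1,"tz":0.18}
    - {"grip":1,"tz":0.26}
    - {"grip":1,"tz":0.34}
    - {"grip":1,"tz":0.42}
    - {"grip":1,"tz":0.5}
    - {"grip":1,"tz":0.54}
    - {"grip":1,"tz":0.54}
    - {"grip":1,"tz":0.54}

```text
invalid input
```

```bash
python3 - <<'E'
from h import *
s=observe();print(s['position'],s['width'],s['force'],s['joints'])
a=get_image('side')[:,:,::-1]
cv2.imwrite('pics/s2.png',a)
O=s['position'].copy();O[2]-=.142
print('pad',proj('side',O+[0,0,.137]),'tcp',proj('side',s['position']))
cv2.imwrite('pics/m3.png',cv2.resize(a[90:330,200:420],None,fx=2.5,fy=2.5))
E
```

```text
[ 0.48090924 -0.14118821  0.14210224] 0.3523508903842126 [-0.18813871 -0.81022178  0.90934061] [ 0.34496656  0.34272113 -0.21036094  1.96220677  0.09353579  0.84497061
 -1.22905409]
pad [306.07284557 260.80986403] tcp [305.97940632 258.04711927]
```

View pics/m3.png

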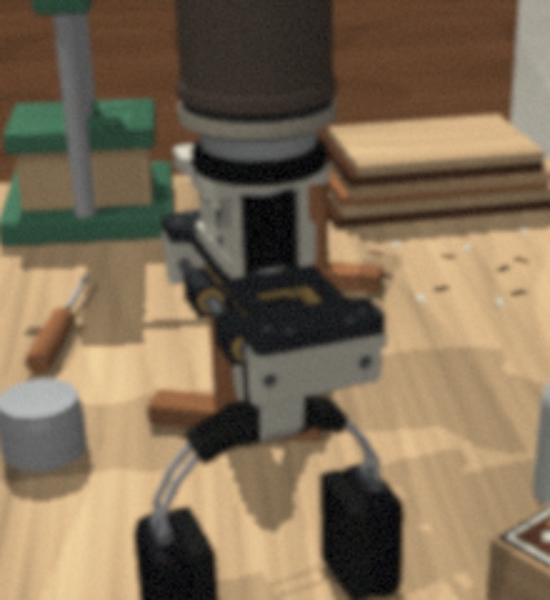

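The finger holds the pad near its middle (crop x≈283, sleeve 190-345). The lift was refused because every row needs all its fields, so I'll send it again.

drive_tool:
  increments:
    - {"grip":1,"tx":0,"ty":0,"tz":0,"turn":0}
    - {"grip":1,"tx":0,"ty":0,"tz":0.03,"turn":0}
    - {"grip":1,"tx":0,"ty":0,"tz":0.1,"turn":0}
    - {"grip":1,"tx":0,"ty":0,"tz":0.18,"turn":0}
    - {"grip":1,"tx":0,"ty":0,"tz":0.26,"turn":0}
    - {"grip":1,"tx":0,"ty":0,"tz":0.34,"turn":0}
    - {"grip":1,"tx":0,"ty":0,"tz":0.42,"turn":0}
    - {"grip":1,"tx":0,"ty":0,"tz":0.5,"turn":0}
    - {"grip":1,"tx":0,"ty":0,"tz":0.54,"turn":0}
    - {"grip":1,"tx":0,"ty":0,"tz":0.54,"turn":0}
    - {"grip":1,"tx":0,"ty":0,"tz":0.54,"turn":0}
  newtons: 35

```text
clock: 4.45
position: [0.4805, -0.1411, 0.3578]
ee_rot: [-3.115, -0.403, -0.001]
force: [0.4, -1.3, -2.5]
width: 0.324
```

drive_tool:
  increments:
    - {"grip":1,"tx":0.01,"ty":0.04,"tz":0,"turn":-0.03}
    - {"grip":1,"tx":0.02,"ty":0.11,"tz":0,"turn":-0.07}
    - {"grip":1,"tx":0.03,"ty":0.2,"tz":0,"turn":-0.12}
    - {"grip":1,"tx":0.03,"ty":0.29,"tz":0,"turn":-0.17}
    - {"grip":1,"tx":0.04,"ty":0.38,"tz":0,"turn":-0.23}
    - {"grip":1,"tx":0.05,"ty":0.47,"tz":0,"turn":-0.29}
    - {"grip":1,"tx":0.06,"ty":0.56,"tz":0,"turn":-0.35}
    - {"grip":1,"tx":0.07,"ty":0.65,"tz":0,"turn":-0.4}
    - {"grip":1,"tx":0.08,"ty":0.74,"tz":0,"turn":-0.45}
    - {"grip":1,"tx":0.085,"ty":0.82,"tz":0,"turn":-0.5}
    - {"grip":1,"tx":0.09,"ty":0.89,"tz":0,"turn":-0.54}
    - {"grip":1,"tx":0.09,"ty":0.93,"tz":0,"turn":-0.558}
    - {"grip":1,"tx":0.09,"ty":0.93,"tz":0,"turn":-0.558}
    - {"grip":1,"tx":0.09,"ty":0.93,"tz":0,"turn":-0.558}
    - {"grip":1,"tx":0.09,"ty":0.93,"tz":0,"turn":-0.558}

```text
clock: 5.95
position: [0.5165, 0.2294, 0.357]
ee_rot: [3.098, -0.513, -0.001]
force: [0.1, 0.5, -3.3]
width: 0.321
```

```bash
python3 - <<'E'
from h import *
s=observe();p=s['position'];y=yaw(R.from_rotvec(s['ee_rot']).as_matrix()[:,1])
print(s['clock'],p,y,s['width'],s['force'],s['joints'])
a=get_image('side')[:,:,::-1];b=get_image('top')[:,:,::-1]
cv2.imwrite('pics/s3.png',a);cv2.imwrite('pics/t3.png',b)
A=cv2.resize(a[60:290,220:420],None,fx=2,fy=2);B=cv2.resize(b[150:380,20:290],None,fx=2,fy=2)[:, :400*2]
# mark estimated dowel in side: axis ends
t=np.radians(71.5);D=np.array([np.cos(t),np.sin(t),0]);C=np.array([.516,.231,.15])
for k in(-.168,-.084,0,.084,.168):
    cv2.circle(A,tuple(np.int32((proj('side',C+D*k)-[220,60])*2)),3,(0,255,0),-1)
    cv2.circle(B,tuple(np.int32((proj('top',C+D*k)-[20,150])*2)),3,(0,255,0),-1)
m=np.zeros((460,800,3),np.uint8);h=np.hstack([A,B])[:,:800];m[:h.shape[0],:h.shape[1]]=h
cv2.imwrite('pics/m4.png',h)
E
```

```text
5.95 [0.51652793 0.22940303 0.35699796] -108.79614315794413 0.3205052913895591 [ 0.1311025   0.47105996 -3.34490316] [-0.2316567   0.29027098 -0.37817919  1.48257546  0.10849435  1.39054495
 -2.51390997]
```

View pics/m4.png

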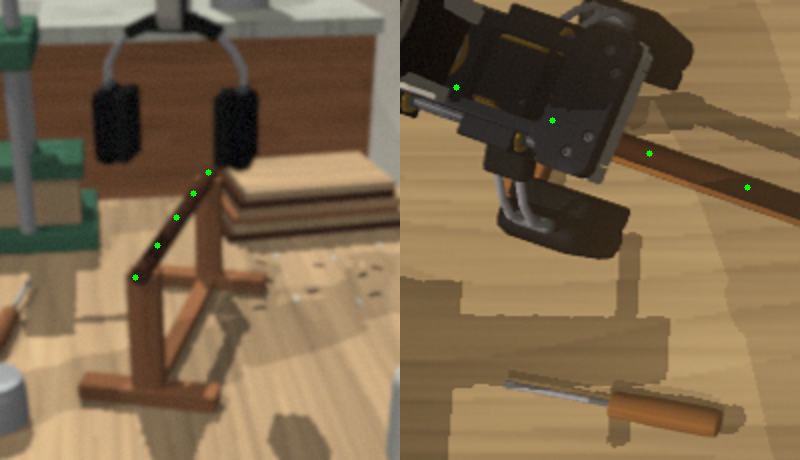

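The dowel dots (209,172)-(136,277) lie on the bar in both views, to about 2 px. The muffs hang level, with a cup on each side of the bar. I'll start lowering.

drive_tool:
  increments:
    - {"grip":1,"tx":0,"ty":0.002,"tz":-0.05,"turn":0}
    - {"grip":1,"tx":0,"ty":0.002,"tz":-0.1,"turn":0}
    - {"grip":1,"tx":0,"ty":0.002,"tz":-0.15,"turn":0}
    - {"grip":1,"tx":0,"ty":0.002,"tz":-0.2,"turn":0}
    - {"grip":1,"tx":0,"ty":0.002,"tz":-0.25,"turn":0}
    - {"grip":1,"tx":0,"ty":0.002,"tz":-0.3,"turn":0}
    - {"grip":1,"tx":0,"ty":0.002,"tz":-0.35,"turn":0}
    - {"grip":1,"tx":0,"ty":0.002,"tz":-0.4,"turn":0}
    - {"grip":1,"tx":0,"ty":0.002,"tz":-0.44,"turn":0}
    - {"grip":1,"tx":0,"ty":0.002,"tz":-0.45,"turn":0}
    - {"grip":1,"tx":0,"ty":0.002,"tz":-0.45,"turn":0}

```text
clock: 7.15
position: [0.5166, 0.2297, 0.1773]
ee_rot: [3.098, -0.515, -0.0]
force: [-1.0, -0.3, -2.6]
width: 0.324
```

```bash
python3 - <<'E'
from h import *
s=observe();print(s['clock'],s['position'],s['width'],s['force'])
a=get_image('side')[:,:,::-1];b=get_image('top')[:,:,::-1]
A=cv2.resize(a[110:290,245:385],None,fx=2.8,fy=2.8);B=cv2.resize(b[150:330,20:180],None,fx=2.5,fy=2.5)
m=np.zeros((504,792,3),np.uint8);m[:,:392]=A;m[:450,392:]=B
cv2.imwrite('pics/m5.png',m)
E
```

```text
7.15 [0.51662888 0.22966419 0.17733832] 0.3236793581452832 [-0.96317899 -0.29447391 -2.63877233]
```

View pics/m5.png

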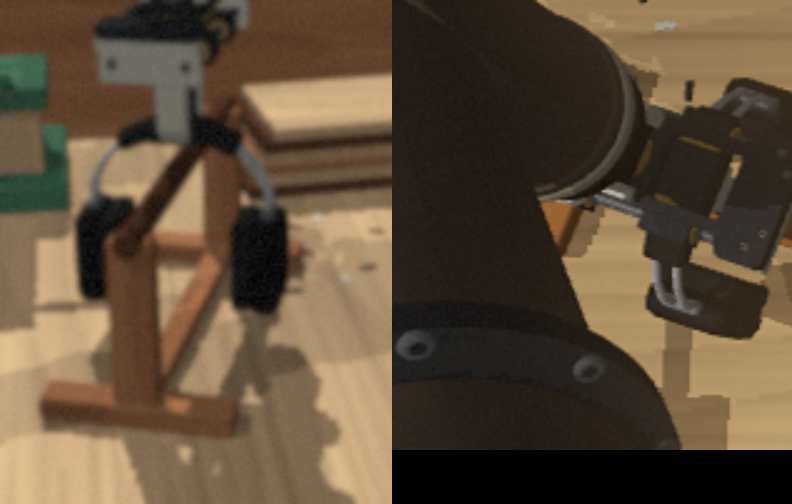

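The pad is just above the bar with the cups straddling it. I'll lower it slowly until it touches.

drive_tool:
  increments:
    - {"grip":1,"tx":0,"ty":0,"tz":-0.01,"turn":0}
    - {"grip":1,"tx":0,"ty":0,"tz":-0.018,"turn":0}
    - {"grip":1,"tx":0,"ty":0,"tz":-0.025,"turn":0}
    - {"grip":1,"tx":0,"ty":0,"tz":-0.025,"turn":0}
    - {"grip":1,"tx":0,"ty":0,"tz":-0.025,"turn":0}

```text
clock: 7.75
position: [0.5172, 0.2304, 0.1684]
ee_rot: [3.099, -0.514, 0.002]
force: [0.2, 0.4, -2.5]
width: 0.325
```

drive_tool:
  increments:
    - {"grip":1,"tx":0,"ty":0,"tz":-0.004,"turn":0}
    - {"grip":1,"tx":0,"ty":0,"tz":-0.007,"turn":0}
    - {"grip":1,"tx":0,"ty":0,"tz":-0.007,"turn":0}
    - {"grip":1,"tx":0,"ty":0,"tz":-0.007,"turn":0}

```text
clock: 8.15
position: [0.5172, 0.2304, 0.1656]
ee_rot: [3.099, -0.514, 0.002]
force: [-0.4, -0.7, -2.2]
width: 0.327
```

drive_tool:
  increments:
    - {"grip":1,"tx":0,"ty":0,"tz":-0.003,"turn":0}
    - {"grip":1,"tx":0,"ty":0,"tz":-0.005,"turn":0}
    - {"grip":1,"tx":0,"ty":0,"tz":-0.005,"turn":0}

```text
clock: 8.45
position: [0.5174, 0.2305, 0.1648]
ee_rot: [-3.099, 0.514, -0.004]
force: [-3.2, -2.2, 8.3]
width: 0.324
```

Contact, at 8 N upward. I'll release gently, then go straight up.

drive_tool:
  increments:
    - {"grip":0.2,"tx":0,"ty":0,"tz":0.002,"turn":0}
    - {"grip":0.1,"tx":0,"ty":0,"tz":0.002,"turn":0}
    - {"grip":-0.2,"tx":0,"ty":0,"tz":0.002,"turn":0}
    - {"grip":-0.6,"tx":0,"ty":0,"tz":0.002,"turn":0}
    - {"grip":-1,"tx":0,"ty":0,"tz":0.002,"turn":0}
    - {"grip":-1,"tx":0,"ty":0,"tz":0.002,"turn":0}
    - {"grip":-1,"tx":0,"ty":0,"tz":0.002,"turn":0}
    - {"grip":-1,"tx":0,"ty":0,"tz":0.002,"turn":0}

```text
clock: 9.25
position: [0.5174, 0.2305, 0.1655]
ee_rot: [-3.099, 0.514, -0.004]
force: [0.2, 0.9, 0.8]
width: 0.926
```

drive_tool:
  increments:
    - {"grip":-1,"tx":0,"ty":0,"tz":0.03,"turn":0}
    - {"grip":-1,"tx":0,"ty":0,"tz":0.08,"turn":0}
    - {"grip":-1,"tx":0,"ty":0,"tz":0.16,"turn":0}
    - {"grip":-1,"tx":0,"ty":0,"tz":0.26,"turn":0}
    - {"grip":-1,"tx":0,"ty":-0.1,"tz":0.36,"turn":0}
    - {"grip":-1,"tx":-0.1,"ty":-0.2,"tz":0.4,"turn":0}
    - {"grip":-1,"tx":-0.1,"ty":-0.3,"tz":0.4,"turn":0}
    - {"grip":-1,"tx":-0.1,"ty":-0.4,"tz":0.4,"turn":0}
    - {"grip":-1,"tx":-0.1,"ty":-0.5,"tz":0.4,"turn":0}
    - {"grip":-1,"tx":-0.1,"ty":-0.6,"tz":0.4,"turn":0}
    - {"grip":-1,"tx":-0.1,"ty":-0.7,"tz":0.4,"turn":0}
    - {"grip":-1,"tx":-0.1,"ty":-0.8,"tz":0.4,"turn":0}
    - {"grip":-1,"tx":-0.1,"ty":-0.9,"tz":0.4,"turn":0}
    - {"grip":-1,"tx":-0.1,"ty":-0.9,"tz":0.4,"turn":0}
    - {"grip":-1,"tx":-0.1,"ty":-0.9,"tz":0.4,"turn":0}

```text
clock: 10.75
position: [0.4773, -0.1302, 0.3263]
ee_rot: [-3.098, 0.518, -0.004]
force: [-0.7, 1.9, -1.0]
width: 1.003
```

```bash
python3 - <<'E'
from h import *
s=observe();print(s['clock'],s['position'],s['width'],s['force'])
a=get_image('side')[:,:,::-1];b=get_image('top')[:,:,::-1]
A=cv2.resize(a[110:440,220:420],None,fx=1.8,fy=1.8);B=cv2.resize(b[150:330,20:260],None,fx=1.8,fy=1.8)
m=np.zeros((594,792,3),np.uint8);m[:,:360]=A;m[:324,360:]=B
cv2.imwrite('pics/m6.png',m)
E
```

```text
10.75 [ 0.4772537  -0.13015214  0.32625853] 1.0029071255637372 [-0.70843092  1.91132777 -1.00078668]
```

View pics/m6.png

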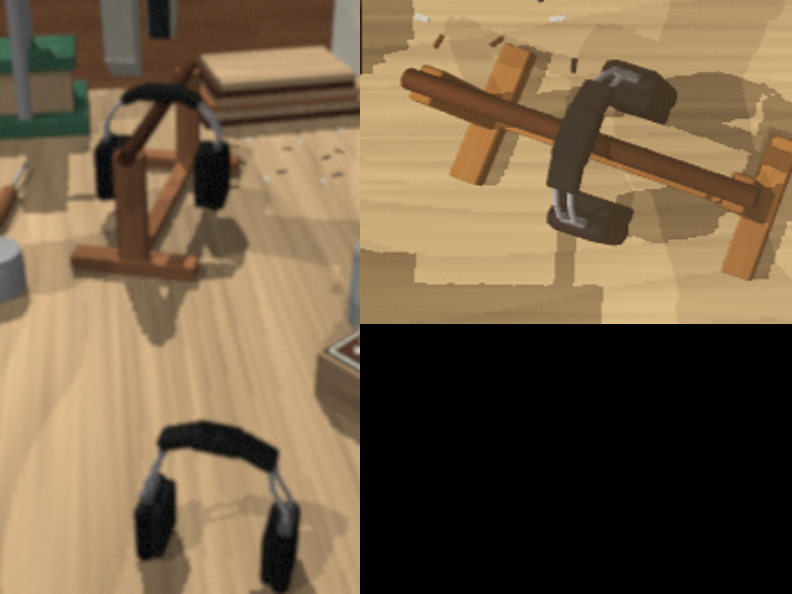

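The muffs hang squarely at mid-bar with one cup on each side. The slim pair is still standing and the gripper is well clear. I'll check that nothing is swinging, then hand in.

```bash
python3 - <<'E'
from h import *
a=get_image('top').astype(int)
for _ in range(8): b=get_image('top').astype(int)
d=abs(a-b).sum(2)[150:330,20:260];print((d>60).sum(),observe()['dq'].round(3))
t=cv2.imread('pics/top0.png')[:,:,::-1].astype(int)
print('muffs moved px:',(d>60).sum())
print(sign_off())
E
```

```text
0 [ 0.003  0.     0.002 -0.001  0.    -0.    -0.   ]
muffs moved px: 0
the job is handed in; nothing more can be done
None
```

The bigger ear defenders now hang by their headband over the wooden rail, and the job is handed in. I gripped the pad from above, lowered it until it touched the bar (about 8 N), let go and moved the gripper well clear.

In the last pictures the muffs sit squarely across the bar, about midway between the posts, with one cup on each side. The slim pair is still standing; I judged it by eye and did not measure its position. Nothing on the rail moved in a comparison of frames 0.4 s apart, and the job took about 11 s of the 43 s allowed.

- **Position disagreement:** The two cameras disagreed by up to about 8 mm on where the pad was before the grasp. I shifted the grasp about 4–5 mm along x to allow for it, and the grip held.
- **Refused move:** One lift command was refused because its rows had missing fields. The arm did not move, and I sent it again complete.

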